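# Close the curd press: beam over both posts, jar on top

### The arm

A 6-joint arm with a two-finger parallel gripper is mounted at the origin on a cart in front of the work surface, level with it; the furniture and walls round the work are solid. World frame = base frame: x ahead of the robot, y to its left, z up, the work surface at z = 0. Lengths are in mm, angles in degrees, forces in N, time in s.
With the tool pointing down it reaches from about 350 to 850 mm from the base axis. Payload 8.1 kg.
Tool frame: the origin (TCP) lies between the finger pads; the fingertips stand 11 mm ahead of it and the grasp point (between the pads) lies 8 mm behind it; z points along the fingers, y is the line along which they close (so a half turn about z gives the same grasp; the last joint's range is limited). The gripper opens to 85 mm and grips with 20 to 120 N. Pads are 22 mm wide; open, the fingers measure 114 mm over their backs; the gripper's body (76 mm by 85 mm) begins 54 mm behind the grasp point. The pads swing forward as they close: fully open they stand 13 mm farther back than shut.
Start: joints at [65.065, 7.471, 85.268, -0, 87.261, -4.893], TCP at [205.605, 563.677, 242.292] pointing down, gripper open.
Joint ranges: [-169.43, 169.43], [-51.17, 129.36], [1.28, 143.12], [-76.62, 256.62], [0, 156.53], [-152.29, 152.29]. Speed limits (degrees/s): [136.94, 136.94, 159.86, 180, 180, 180].

### API

Orientations are given as [roll, pitch, yaw] about the fixed x, y, z axes, in that order (R = Rz(yaw) Ry(pitch) Rx(roll)).
In Python, from bench import r, snapshot, get_calibration gives the robot as it stands.
- The arm moves only by the tool step_arm, never from a script. Its argument "rows" is a list of rows, each a list of 2 entries, a list of its own where there are three numbers: the shift along the tool's x, y, z in mm, then the turn about the tool's z in degrees. In form: [[[tx, ty, tz], yaw], ...]. A call has 1 to 12 rows; each row is the pose to reach, as a shift and turn from the pose commanded when the call began, along the tool's axes at that moment; what a row does not reach only later rows make up. A row lasts 1/10 s, in which the tool goes at most 50 mm and 8.59 degrees, less where a joint would pass 70% of its speed; a pose out of reach is approached as far as the arm can. A call with a gripper value outside its range is refused whole. "fingers" is the opening, from 0 (shut) to 1 (fully open), set as the call begins (left out, the last holds). The fingers move at their own pace and stop on an object; "squeeze" is the grip in N (left out, the last holds). Time passes only in rows, so rows that repeat a pose let the fingers close. It gives the time, the measured TCP pose, the force, the opening and the grip force at its end, in the units of the state.
- r.sense(): the state, without advancing time (a new reading comes with each control period).
- snapshot(name): name is "side" or "top" or "wrist"; returns the picture (384x512x3 uint8, blue, green, red); there is no depth.
- get_calibration(name): a dict with "fovy" (degrees; the focal length in pixels is half the picture's height over the tangent of half this angle, whatever the lens; pixels are square), "cx", "cy" (the principal point, pixels), "dist" ([k1, k2, p1, p2, k3] as OpenCV has them; the pictures are not rectified), "eye" and "orientation" of the camera in the world. Camera axes: x right, y up, looking along -z (the intrinsics and any distortion apply to the point x, -y, -z); pixel columns grow to the right and rows downward; lengths in mm; the calibration is good to about 2 mm. A picture is of the moment at which its call begins: read the wrist's pose just before it. get_calibration takes no time and is no camera call; for the wrist camera it gives the pose at the moment of the call.
- r.hand_in(): hands the job in; it is judged then, once.
The state is a dict: "time": time; "joint_pos": joint angles; "qd": joint speeds; "joint_efforts": joint torques, N m; "tool_pos": TCP position; "tcp_rot": TCP orientation; "ft_force": force on the tool from outside, world axes, zero at the start; "wrist_torque": the same for the moment, N m; "finger_gap": finger opening in mm; "grip_force": force on a finger pad.
Only numpy, scipy, OpenCV 4.12 (cv2) and the standard library are available. Lean on these libraries where they do the work, as an engineer would, in place of code of your own. Each camera call takes 0.05 s, during which the arm holds its last target. There are 200 camera calls.

### The job

Get the little curd press working: fit the loose wooden beam over both steel posts at once and lower it gently until it lies level on the follower's knob, then stand the full glass jar upright on the middle of the beam as the pressing weight. Leave the tin and the mug beside the press where they are and do not drop the beam or knock the jar over.

Things in the scene. Friction and masses are not known exactly. Their poses are not given: they have to be found in the camera images.
- press: Small curd press, fixed: beech base 130 x 224 mm, top 24 mm above the worktop, with a steel drip dish and a perforated steel mould (99 mm across, rim at 74 mm) in the middle and two upright posts. Origin on the worktop under its middle; z up, y from one post to the other (yaw at most 0.3 rad from world y), x across.
- press_post_a (a point): Centre of the tip of the post at the press's y = +75 mm, 142 mm above the worktop. Round steel post 10 mm thick; the last 12 mm taper to a blunt tip 3 mm across.
- press_post_b (a point): The same for the other, equal post at the press's y = -75 mm; the posts are 150 mm apart.
- press_seat (a point): Middle of the flat top of the rigid wooden knob (42 mm across) on the follower in the mould, 94 mm above the worktop, half-way between the posts: where the middle of the beam's underside belongs. The knob stands 26 mm above the follower and 20 mm above the mould's rim, so fingertips have room beside it under the beam. Axes as the press.
- beam: Loose straight beech bar, 50 mm wide (x), 196 mm long (y), 22 mm thick (z), about 0.16 kg, lying flat on the worktop in front of the press. Origin: middle of its underside. Two through holes on its long axis; either end may go on either post. Seated, its top is 116 mm above the worktop and the posts stand 26 mm out of it.
- beam_hole_a (a point): Centre of the upper mouth of the hole at the beam's y = +75 mm, 22 mm above its underside. Round through hole 15 mm in diameter (2.5 mm of play all round a post), mouths bevelled 2 mm, steel rim.
- beam_hole_b (a point): The same for the equal hole at the beam's y = -75 mm; the holes are 150 mm apart.
- jar: The pressing weight: full, closed glass jar with a metal lid and tan contents, 99 mm high, its body 56 to 62 mm across, the lid 57 mm, about 0.44 kg; stands loose on the worktop to the right of the beam. Origin: centre of its underside; z up through the lid.
- tin: Bystander, to be left alone: loose closed food tin, 57 mm across and 72 mm high, to the right of the beam, its middle 95 mm or more from the jar's; tin and jar may have changed places. Origin: centre of its underside.
- mug: Bystander, to be left alone: small loose white mug, 60 mm across and 50 mm high, 87 mm with its handle, to the left of the press. Origin: on its underside, 13 mm from the bowl's centre towards the handle (-y).
Mind the look-alikes: they are no part of the job. Leave any blue or green look-alike of the jar alone.

How it is judged:
By the outcome, as a careful person would: the job done as asked, in the order asked, and still so for the second after the job is handed in, with the robot touching nothing.
It also fails if it takes over 64 s, if anything falls off the work surface, if the arm or the gripper's body presses on something with over 40 N, if the wrist force passes 120 N, or if a joint passes its speed limit or range.

## Working session

There is one attempt and no reset: what is moved stays moved. The work goes in short steps, Python scripts to look and compute and a tool call to move; the robot and the scene stay as the last step left them, time stands still between calls to the robot, and variables do not carry over. Pictures are saved under pics/ and viewed, at most 10 in all, crops included, and the job is handed in when it is done.

Besides the shell and the picture viewer there is one more tool, called as a command line: name --argument value ..., lists and objects as JSON in quotes. step_arm: Moves the arm, as the interface text tells. Its arguments: {"type":"object","properties":{"rows":{"type":"array"},"fingers":{"type":"number"},"squeeze":{"type":"number"}},"required":["rows"]}

```bash
mkdir -p pics; ls
python3 - <<'E'
from bench import r,snapshot,get_calibration
import cv2
for n in("top","side"):
    cv2.imwrite(f"pics/{n}0.png",snapshot(n)); print(n,get_calibration(n))
print(get_calibration("wrist"))
print(r.sense())
E
```

```text
pics
top {'fovy': 55.27389234452313, 'cx': 257.3378218627472, 'cy': 187.1430299754942, 'dist': array([-0.09214277,  0.        ,  0.        ,  0.        ,  0.        ]), 'eye': array([ 478.18391794, -244.15127549,  967.94720826]), 'orientation': array([  1.88936947,  -1.34353498, -89.03629332])}
side {'fovy': 43.9286234766055, 'cx': 256.15901377283734, 'cy': 191.8401583955336, 'dist': array([-0.15198531,  0.        ,  0.        ,  0.        ,  0.        ]), 'eye': array([   37.29203435, -1199.0784781 ,  1020.53867481]), 'orientation': array([ 49.97680799,   0.06354122, -26.23645131])}
{'fovy': 61.171075183434546, 'cx': 256.9636995206598, 'cy': 190.3526919265373, 'dist': array([-0.01968755,  0.        ,  0.        ,  0.        ,  0.        ]), 'eye': array([134.70064951, 588.34092862, 372.82161885]), 'orientation': array([-16.89602699,   0.11215223,  69.90707593])}
{'time': 0.1, 'joint_pos': array([ 6.50663006e+01,  7.51208813e+00,  8.53239865e+01, -1.13480431e-03,
        8.72618933e+01, -4.89324305e+00]), 'qd': array([-0.1231182 ,  0.04529081, -0.24023476,  0.02947141,  0.01130109,
        0.08802802]), 'joint_efforts': array([ 9.02624724e-04, -5.70946240e+01, -5.01946199e+01, -2.40519967e-04,
        8.10228375e-03,  4.12853103e-05]), 'tool_pos': array([205.39170648, 563.2323349 , 241.32661828]), 'tcp_rot': array([-1.79902292e+02, -7.22731704e-03,  1.59959593e+02]), 'ft_force': array([-0.34897754,  0.38977286,  0.49955253]), 'wrist_torque': array([-0.04576571, -0.00184443,  0.02470404]), 'grip_force': 0.0, 'finger_gap': 85.10893988420932}
```

View pics/top0.png

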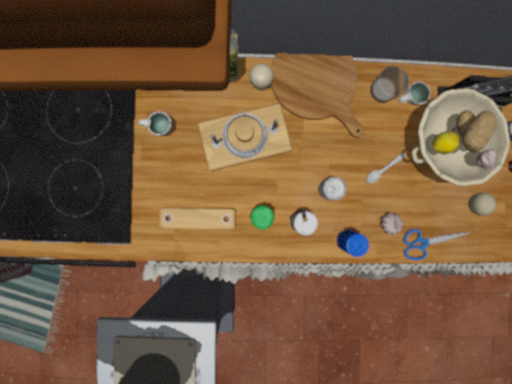

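View pics/side0.png

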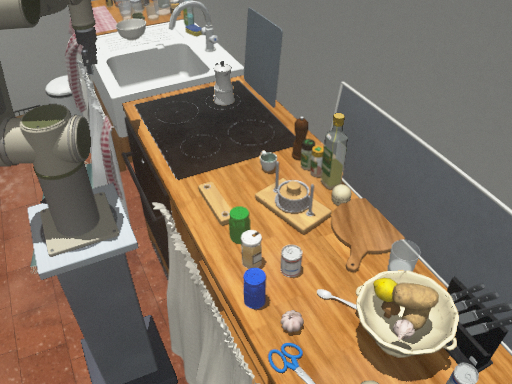

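Side and top views: the beam is at top (197,219), with holes near (166,219) and (228,219), and the press is at (245,135). Jar candidates in the top view:
- white lid (305,222), tan body in the side view at (251,248)
- grey tin (333,188)
- green look-alike (262,216)
- blue look-alike (354,243)

By the description I choose (305,222), and I'll check it in one close crop.

```bash
cat > h.py <<'E'
import numpy as np,cv2
from bench import r,snapshot,get_calibration
from scipy.spatial.transform import Rotation as R
def K(c): 
    f=192/np.tan(np.radians(c["fovy"]/2)); return np.array([[f,0,c["cx"]],[0,f,c["cy"]],[0,0,1]])
def rot(c): return R.from_euler("xyz",c["orientation"],degrees=True).as_matrix()
def ray(c,px):
    p=cv2.undistortPoints(np.array(px,float).reshape(-1,1,2),K(c),c["dist"])[:,0]
    return np.c_[p[:,0],-p[:,1],-np.ones(len(p))]@rot(c).T
def at_z(c,px,z):
    d=ray(c,px); return c["eye"]+d*((z-c["eye"][2])/d[:,2])[:,None]
def proj(c,P):
    q=(np.atleast_2d(P)-c["eye"])@rot(c); q=q*[1,-1,-1]
    return cv2.projectPoints(q.reshape(-1,1,3),np.zeros(3),np.zeros(3),K(c),c["dist"])[0][:,0]
def local(P):
    "world points -> shift in tool axes from the measured TCP"
    s=r.sense(); M=R.from_euler("xyz",s["tcp_rot"],degrees=True).as_matrix()
    return (np.atleast_2d(P)-s["tool_pos"])@M
E
python3 - <<'E'
from h import *
t=cv2.imread("pics/top0.png");s=cv2.imread("pics/side0.png")
a=cv2.resize(t[85:265,130:380],None,fx=3,fy=3,interpolation=cv2.INTER_CUBIC)[:,:]
b=cv2.resize(s[145:325,190:350],None,fx=3,fy=3,interpolation=cv2.INTER_CUBIC)
cv2.imwrite("pics/a.png",a);cv2.imwrite("pics/b.png",b)
c=get_calibration("top")
print(at_z(c,[(166,219),(228,219)],22).round(1),at_z(c,[(305,222)],99).round(1),at_z(c,[(245,132)],94).round(1))
E
```

```text
[[ 423.5  -31.9   22. ]
 [ 426.4 -191.7   22. ]] [[ 426.3 -378.8   99. ]] [[ 639.3 -232.3   94. ]]
```

View pics/a.png

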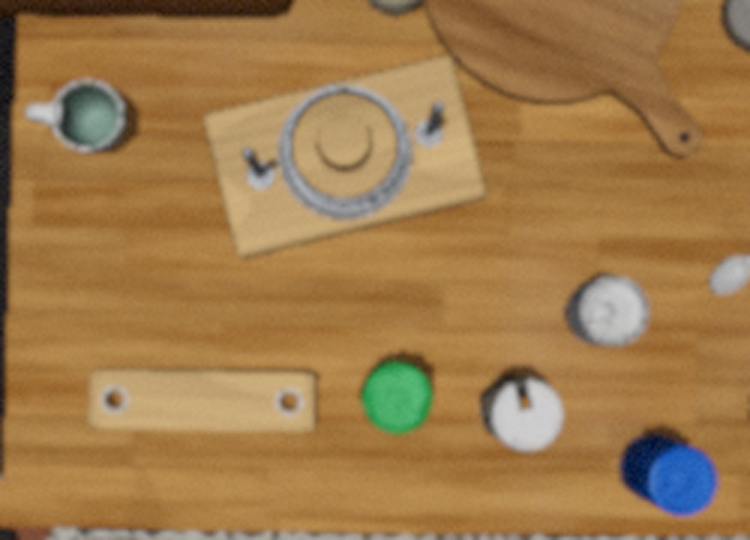

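View pics/b.png

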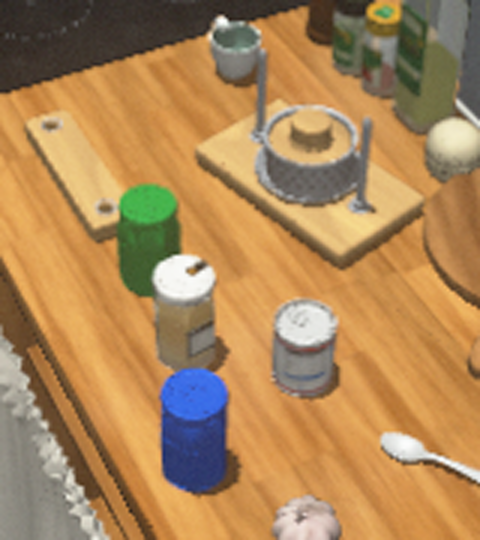

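The crops confirm the jar: white lid with tan body, at top pixel (305.7,222.7). The tin at (333,188) and the green and blue look-alikes are separate. The beam holes are at (168.3,218) and (226.3,218.3), and the post tips near (213,137) and (276,121). Next I move the wrist camera over the press.

step_arm --rows '[[[-302,-171,-58],35],[[-302,-171,-58],35],[[-302,-171,-58],35],[[-302,-171,-58],35],[[-302,-171,-58],70],[[-302,-171,-58],70],[[-302,-171,-58],70],[[-642,-611,-58],70],[[-642,-611,-58],70],[[-642,-611,-58],70],[[-642,-611,-58],70],[[-642,-611,-58],70]]'

```text
time: 1.3
tool_pos: [505.7, 60.8, 299.9]
tcp_rot: [-180.0, -0.0, 90.0]
ft_force: [0.8, 0.1, 0.0]
finger_gap: 85.7
grip_force: 0.0
```

Run:
```python
from h import *
s=r.sense();print(s["time"],s["tool_pos"],s["tcp_rot"]);print(local([600,-230,300]).round(1))
```

```text
1.3 [505.65644997  60.7916242  299.86364358] [-1.79984329e+02 -3.49383007e-03  8.99623190e+01]
[[-2.907e+02  9.450e+01 -2.000e-01]]
```

step_arm --rows '[[[-285,90,0],0],[[-285,90,0],0],[[-285,90,0],0],[[-285,90,0],0],[[-285,90,0],0],[[-285,90,0],0],[[-285,90,0],0],[[-285,90,0],0],[[-285,90,0],0],[[-285,90,0],0]]'

```text
time: 2.3
tool_pos: [595.5, -220.9, 300.6]
tcp_rot: [180.0, -0.0, 90.0]
ft_force: [-0.2, 0.4, 0.6]
finger_gap: 85.5
grip_force: 0.0
```

Run:
```python
from h import *
s=r.sense();c=get_calibration("wrist");im=snapshot("wrist");cv2.imwrite("pics/w1.png",im)
import pickle;pickle.dump(c,open("w1.pkl","wb"))
print(s["time"],s["tool_pos"].round(1),c["eye"].round(1))
cv2.imwrite("pics/w1v.png",cv2.resize(im,(800,600),interpolation=cv2.INTER_CUBIC))
ct=get_calibration("top")
T=at_z(ct,[(213.3,136.7),(275.7,120.7)],142);print(T.round(1),proj(c,T).round(1)*800/512)
```

```text
2.3 [ 595.5 -220.9  300.6] [ 594.3 -147.2  432. ]
[[ 618.3 -161.4  142. ]
 [ 657.9 -302.3  142. ]] [[444.84375 169.6875 ]
 [501.40625 397.8125 ]]
```

View pics/w1v.png

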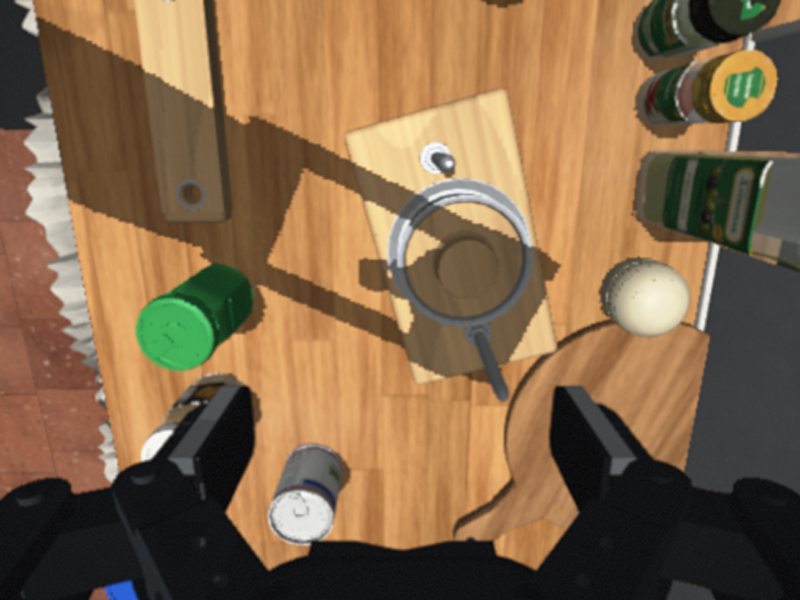

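The wrist view shows post tip a at (449,163), tip b at (502,396), the knob at (468,263) and beam hole b at (191,193), at 800×600 scale. This agrees with the top camera. Next is the view over the beam.

step_arm --rows '[[[116,-170,50],0],[[116,-170,50],0],[[116,-170,50],0],[[116,-170,50],0],[[116,-170,50],0],[[116,-170,50],0],[[116,-170,50],0]]'

```text
time: 3.05
tool_pos: [426.2, -105.9, 251.3]
tcp_rot: [179.8, 0.1, 90.0]
ft_force: [-0.6, -0.5, 0.1]
finger_gap: 85.6
grip_force: 0.0
```

Run:
```python
from h import *
import pickle
s=r.sense();c=get_calibration("wrist");im=snapshot("wrist");cv2.imwrite("pics/w2.png",im)
pickle.dump(c,open("w2.pkl","wb"))
print(s["time"],s["tool_pos"].round(1),s["tcp_rot"])
w1=cv2.imread("pics/w1.png");c1=pickle.load(open("w1.pkl","rb"))
def ang(p,q):
    d=p-q; return np.linalg.norm(d),np.degrees(np.arctan2(-d[0],d[1]))
k=512/800
T=at_z(c1,np.array([(449,163),(502,396)])*k,142);print(T.round(1),ang(T[0],T[1]),T.mean(0))
B=at_z(c1,np.array([(435,157),(478,329)])*k,24);print(B.round(1),ang(B[0],B[1]),B.mean(0))
N=at_z(c1,np.array([(468,263)])*k,94);print(N.round(1))
ct=get_calibration("top")
H=at_z(ct,[(168.3,218),(226.3,218.3)],22);print(H,proj(c,H))
def crop(im,x,y,w,f): return cv2.resize(im[y-w:y+w,x-w:x+w],None,fx=f,fy=f,interpolation=cv2.INTER_CUBIC)
P=proj(c,H).astype(int);print(P)
def cc(im,x,y):
    im=cv2.copyMakeBorder(im,30,30,30,30,cv2.BORDER_CONSTANT);return crop(im,x+30,y+30,25,7)
cv2.imwrite("pics/m.png",np.vstack([np.hstack([cv2.resize(im,(400,300)),cv2.resize(cc(w1,287,104),(300,300))]),np.hstack([cv2.resize(cc(im,*P[0]),(300,300)),cv2.resize(cc(im,*P[1]),(300,300)),np.zeros((300,100,3),np.uint8)])]) if 0 else np.vstack([np.hstack([cv2.resize(im,(400,300)),cv2.resize(cc(w1,287,104),(300,300))]),np.hstack([cv2.resize(cc(im,*P[0]),(233,300)),cv2.resize(cc(im,*P[1]),(233,300)),cv2.resize(cc(w1,321,250),(234,300))])]))
```

```text
3.05 [ 426.2 -105.9  251.3] [1.79849925e+02 6.32773444e-02 9.00288791e+01]
[[ 620.6 -157.7  142. ]
 [ 658.2 -301.   142. ]] (np.float64(148.169369750789), np.float64(14.704097783695447)) [ 639.37284494 -229.38622811  142.        ]
[[ 620.3 -157.5   24. ]
 [ 659.8 -299.7   24. ]] (np.float64(147.62980997467525), np.float64(15.541377175661584)) [ 640.042278   -228.62381626   24.        ]
[[ 639.6 -225.6   94. ]]
[[ 426.21421328  -37.76849526   22.        ]
 [ 428.1635859  -187.29011587   22.        ]] [[257.60613444  96.79569446]
 [259.2004741  226.13985332]]
[[257  96]
 [259 226]]
```

View pics/m.png

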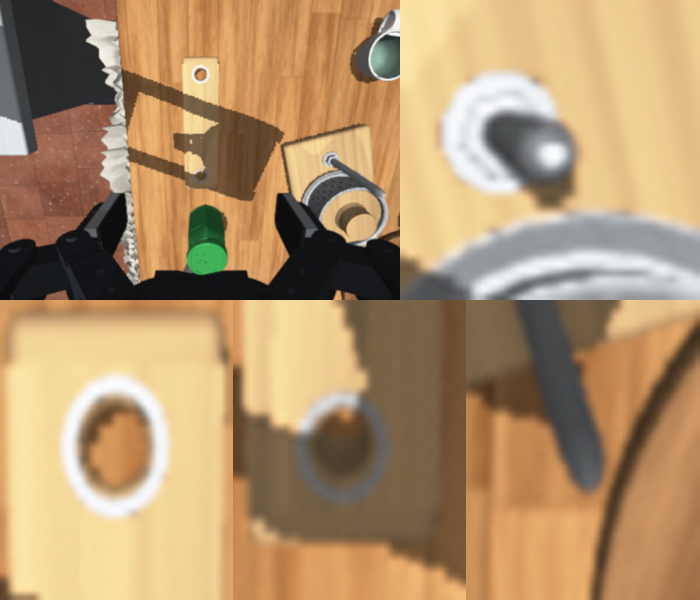

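Run:
```python
from h import *
import pickle
c1=pickle.load(open("w1.pkl","rb"));c2=pickle.load(open("w2.pkl","rb"))
def rep(n,P):
    d=P[0]-P[1];print(n,P.round(1).tolist(),np.linalg.norm(d).round(1),np.degrees(np.arctan2(-d[0],d[1])).round(2),P.mean(0).round(1))
rep("tips",at_z(c1,[(287.3,104.4),(321.8,254.5)],142))
rep("holes",at_z(c2,[(256.2,94.8),(256.9,225)],22))
print(local([at_z(c2,[(256.2,94.8),(256.9,225)],22).mean(0)*[1,1,0]+[0,0,15]]))
```

```text
tips [[620.5, -157.8, 142.0], [658.8, -302.2, 142.0]] 149.4 14.83 [ 639.6 -230.   142. ]
holes [[424.7, -35.7, 22.0], [425.4, -185.8, 22.0]] 150.1 0.26 [ 425.1 -110.8   22. ]
[[ -4.2240914   -2.07171368 236.34177271]]
```

step_arm --fingers 0.8 --rows '[[[-4.5,-1.2,50],0],[[-4.5,-1.2,100],0],[[-4.5,-1.2,150],0],[[-4.5,-1.2,190],0],[[-4.5,-1.2,210],0],[[-4.5,-1.2,222],0],[[-4.5,-1.2,230],0],[[-4.5,-1.2,235],0],[[-4.5,-1.2,237],0],[[-4.5,-1.2,238],0],[[-4.5,-1.2,238],0]]'

```text
time: 4.2
tool_pos: [425.0, -110.9, 12.9]
tcp_rot: [179.9, 0.0, 90.0]
ft_force: [0.4, 0.8, 0.1]
finger_gap: 68.2
grip_force: 0.0
```

step_arm --fingers 0.3 --squeeze 50 --rows '[[[0,0,0],0],[[0,0,0],0],[[0,0,0],0],[[0,0,0],0],[[0,0,0],0],[[0,0,0],0],[[0,0,0],0],[[0,0,0],0]]'

```text
time: 5.0
tool_pos: [425.1, -110.9, 13.1]
tcp_rot: [179.9, 0.0, 90.0]
ft_force: [-0.7, 0.4, 6.9]
finger_gap: 48.7
grip_force: 52.7
```

step_arm --rows '[[[0,0,-10],0],[[0,0,-35],0],[[0,0,-70],0],[[0,0,-110],0],[[0,0,-150],0],[[-15,27,-162],-2],[[-32,58,-162],-5],[[-50,90,-162],-8],[[-68,122,-162],-11],[[-85,153,-162],-13],[[-98,177,-162],-14.6],[[-108,195,-162],-14.6]]'

```text
time: 6.2
tool_pos: [620.2, -219.5, 174.0]
tcp_rot: [-180.0, -0.0, 104.6]
ft_force: [-0.4, 0.5, -1.4]
finger_gap: 49.0
grip_force: 52.4
```

Run:
```python
from h import *
print(local([639.6,-230,175]).round(2),r.sense()["tcp_rot"],r.sense()["finger_gap"])
```

```text
[[-15.08  16.17  -0.96]] [-1.79970855e+02 -1.86317484e-02  1.04604521e+02] 48.97053686887823
```

step_arm --rows '[[[-6,6,0],0],[[-12,12,0],0],[[-15,16,0],0],[[-15,16,0],0],[[-15,16,0],0]]'

```text
time: 6.7
tool_pos: [638.1, -228.9, 174.3]
tcp_rot: [-180.0, -0.0, 104.6]
ft_force: [0.2, 0.6, -1.3]
finger_gap: 48.8
grip_force: 52.4
```

Run:
```python
from h import *
import pickle
s=r.sense();c=get_calibration("wrist");im=snapshot("wrist");pickle.dump(c,open("w3.pkl","wb"))
t=snapshot("top");sd=snapshot("side")
for n,i in(("w3",im),("t3",t),("s3",sd)): cv2.imwrite(f"pics/{n}.png",i)
print(s["time"],s["tool_pos"].round(2),s["tcp_rot"].round(2))
# expected: holes & tips from held pose
th=np.radians(s["tcp_rot"][2]-90+0.23);u=np.array([-np.sin(th),np.cos(th),0])
C=s["tool_pos"]*[1,1,0]+[0,0,s["tool_pos"][2]-13+22]
H=np.array([C+75*u,C-75*u]);T=np.array([[620.5,-157.8,142],[658.8,-302.2,142]])
cs=get_calibration("side");ct=get_calibration("top")
for n,cc in(("w",c),("t",ct),("s",cs)): print(n,proj(cc,H).round(1).tolist(),proj(cc,T).round(1).tolist())
p=proj(cs,T).mean(0).astype(int)
a=cv2.resize(im,(400,300));b=cv2.resize(sd[p[1]-60:p[1]+60,p[0]-80:p[0]+80],(400,300),interpolation=cv2.INTER_CUBIC)
p=proj(c,H).astype(int);print(p)
def cr(i,x,y,w): 
    i=cv2.copyMakeBorder(i,60,60,60,60,cv2.BORDER_CONSTANT);return cv2.resize(i[y+60-w*3//4:y+60+w*3//4,x+60-w:x+60+w],(400,300),interpolation=cv2.INTER_CUBIC)
cv2.imwrite("pics/m3.png",np.vstack([np.hstack([a,b]),np.hstack([cr(im,*p[0],40),cr(im,*p[1],40)])]))
```

```text
6.7 [ 638.14 -228.93  174.29] [-1.7999e+02 -1.0000e-02  1.0457e+02]
w [[259.5, 88.7], [260.3, 404.8]] [[261.2, 93.2], [261.7, 345.2]]
t [[209.2, 133.1], [276.7, 116.9]] [[211.7, 135.7], [275.6, 120.3]]
s [[276.4, 150.7], [311.9, 173.4]] [[276.7, 161.7], [311.5, 184.5]]
[[259  88]
 [260 404]]
```

View pics/m3.png

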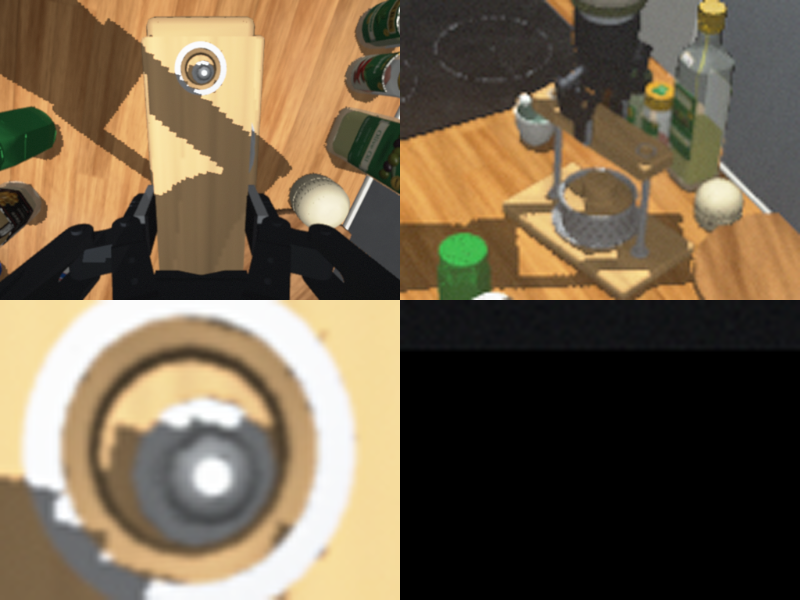

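Run:
```python
from h import *
import pickle
c=pickle.load(open("w3.pkl","rb"));s=r.sense()
h=at_z(c,[(256.5,87.5)],s["tool_pos"][2]-13+22)[0];t=at_z(c,[(260.7,92.7)],142)[0]
print(s["tool_pos"],h,t,(h-s["tool_pos"]),"hole tool",local(h),"tip tool",local(t),"tip b tool",local([658.8,-302.2,142]),local([639.6,-230,142]))
# lower mouth of hole as seen (black ring centre crop 190,450-300)
print(local(at_z(c,[(219+190/5-.5,58+150/5-.5)],s["tool_pos"][2]-13)))
t=cv2.imread("pics/t3.png");sd=cv2.imread("pics/s3.png")
f=lambda i,x,y,w:cv2.resize(i[y-w*3//4:y+w*3//4,x-w:x+w],(400,300),interpolation=cv2.INTER_CUBIC)
cv2.imwrite("pics/m4.png",np.hstack([f(sd,311,180,24),f(t,276,118,24)]))
```

```text
[ 638.17621449 -228.98045925  174.3210678 ] [ 617.82700108 -156.27317167  183.3210678 ] [ 620.18519665 -157.63912032  142.        ] [-20.34921341  72.70728758   9.        ] hole tool [[75.48854592 -1.4095282  -8.99626688]] tip tool [[73.57140596  0.53131176 32.32461477]] tip b tool [[-76.05452146   1.54756127  32.31730063]] [[-1.34642373  1.12315517 32.32094859]]
[[75.7497886  -1.45583841 13.00374808]]
```

View pics/m4.png

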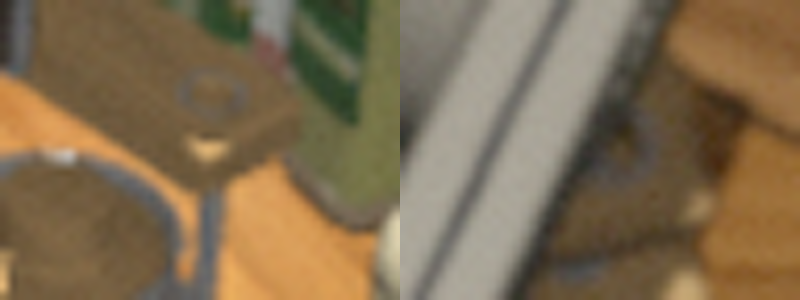

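Post a shows through hole a, and the side view puts hole b above post b at about (312,172). The remaining shift is about (-1.5, +1.5) mm. I apply it and lower the beam onto the tips.

step_arm --rows '[[[-1.5,1.5,0],0],[[-1.5,1.5,5],0],[[-1.5,1.5,12],0],[[-1.5,1.5,18],0],[[-1.5,1.5,23],0],[[-1.5,1.5,27],0],[[-1.5,1.5,30],0],[[-1.5,1.5,30],0]]'

```text
time: 7.65
tool_pos: [640.0, -230.2, 143.4]
tcp_rot: [-180.0, -0.0, 104.6]
ft_force: [-0.6, -0.4, -2.0]
finger_gap: 49.3
grip_force: 52.4
```

Run:
```python
from h import *
import pickle
s=r.sense();c=get_calibration("wrist");im=snapshot("wrist");cv2.imwrite("pics/w4.png",im);pickle.dump(c,open("w4.pkl","wb"))
sd=snapshot("side");print(s["tool_pos"],s["ft_force"],s["wrist_torque"])
f=lambda i,x,y,w:cv2.resize(i[y-w*3//4:y+w*3//4,x-w:x+w],(400,300),interpolation=cv2.INTER_CUBIC)
cv2.imwrite("pics/m5.png",np.vstack([np.hstack([f(im,258,88,56),f(sd,311,185,24)]),np.hstack([f(sd,277,162,24),f(sd,294,175,60)])]))
```

```text
[ 640.02255272 -230.23715374  143.42488242] [-0.62940919 -0.4394078  -2.02512043] [0.00975176 0.08212816 0.03094832]
```

View pics/m5.png

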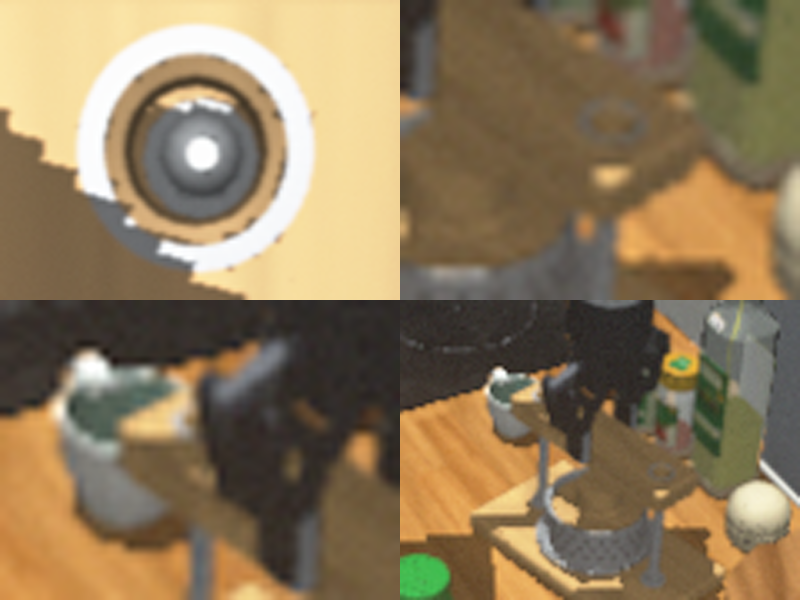

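Post a sits centred in hole a (tip at (202,153) in the crop) and there is no contact force. I lower further.

step_arm --rows '[[[0,0,5],0],[[0,0,10],0],[[0,0,15],0],[[0,0,20],0],[[0,0,25],0],[[0,0,29],0],[[0,0,31],0],[[0,0,31],0]]'

```text
time: 8.55
tool_pos: [640.1, -230.3, 112.6]
tcp_rot: [-180.0, -0.0, 104.6]
ft_force: [0.0, 0.5, -1.3]
finger_gap: 48.9
grip_force: 52.4
```

Run:
```python
from h import *
s=r.sense();print(s["tool_pos"],s["ft_force"],s["wrist_torque"])
```

```text
[ 640.0808548  -230.25941463  112.60561577] [ 0.04249343  0.49435766 -1.26682028] [-0.02231006  0.00785695 -0.03630222]
```

step_arm --rows '[[[0,0,1],0],[[0,0,2],0],[[0,0,3],0],[[0,0,4],0],[[0,0,4.5],0],[[0,0,4.5],0]]'

```text
time: 9.15
tool_pos: [640.2, -230.3, 108.5]
tcp_rot: [-180.0, -0.0, 104.6]
ft_force: [-0.1, -0.1, -2.2]
finger_gap: 49.0
grip_force: 52.4
```

step_arm --rows '[[[0,0,0.5],0],[[0,0,1],0],[[0,0,1],0]]'

```text
time: 9.45
tool_pos: [640.3, -230.3, 107.5]
tcp_rot: [-180.0, -0.0, 104.6]
ft_force: [-0.4, 0.8, -1.9]
finger_gap: 48.8
grip_force: 52.4
```

step_arm --rows '[[[0,0,0.5],0],[[0,0,0.5],0]]'

```text
time: 9.65
tool_pos: [640.4, -230.4, 107.2]
tcp_rot: [180.0, 0.0, 104.6]
ft_force: [-0.5, -0.3, -1.7]
finger_gap: 48.7
grip_force: 52.5
```

step_arm --rows '[[[0,0,0.5],0],[[0,0,0.5],0]]'

```text
time: 9.85
tool_pos: [640.4, -230.4, 107.2]
tcp_rot: [180.0, 0.0, 104.6]
ft_force: [-2.1, 0.6, 3.0]
finger_gap: 48.8
grip_force: 52.9
```

step_arm --rows '[[[0,0,0.5],0],[[0,0,0.5],0]]'

```text
time: 10.05
tool_pos: [640.5, -230.4, 107.1]
tcp_rot: [180.0, 0.0, 104.6]
ft_force: [-2.8, 1.1, 5.7]
finger_gap: 49.1
grip_force: 53.3
```

Contact is at the expected height, so the beam is seated. I release it and rise.

step_arm --fingers 0.8 --rows '[[[0,0,0],0],[[0,0,0],0],[[0,0,0],0],[[0,0,0],0],[[0,0,0],0]]'

```text
time: 10.55
tool_pos: [640.3, -230.3, 106.0]
tcp_rot: [-180.0, -0.0, 104.6]
ft_force: [-0.2, 0.1, 0.6]
finger_gap: 68.2
grip_force: 0.0
```

step_arm --rows '[[[0,0,-4],0],[[0,0,-14],0],[[0,0,-40],0],[[0,0,-85],0],[[0,0,-130],0],[[0,0,-170],0],[[0,0,-190],0],[[0,0,-190],0],[[0,0,-190],0]]'

```text
time: 11.45
tool_pos: [640.5, -230.4, 296.9]
tcp_rot: [179.9, 0.1, 104.6]
ft_force: [0.7, 0.4, -1.1]
finger_gap: 68.3
grip_force: 0.0
```

Run:
```python
from h import *
import pickle
s=r.sense();c=get_calibration("wrist");im=snapshot("wrist");cv2.imwrite("pics/w5.png",im);pickle.dump(c,open("w5.pkl","wb"))
t=snapshot("top");cv2.imwrite("pics/t5.png",t);cv2.imwrite("pics/s5.png",snapshot("side"))
print(s["time"],s["tool_pos"],s["tcp_rot"],s["ft_force"],s["finger_gap"])
# ring/hole detection: jar lid in the top pictures (white disc near 305,222)
t=cv2.imread("pics/top0.png")
hsv=cv2.cvtColor(t,cv2.COLOR_BGR2HSV);m=((hsv[...,1]<60)&(hsv[...,2]>120)).astype(np.uint8)
n,l,st,ce=cv2.connectedComponentsWithStats(m[200:245,285:325]);print(st,ce+[285,200])
ct=get_calibration("top");cs=get_calibration("side")
J=at_z(ct,[(305.7,222.7)],99);print(J,proj(cs,J))
```

```text
11.45 [ 640.48654503 -230.43534302  296.9217671 ] [1.79934036e+02 5.05603866e-02 1.04555545e+02] [ 0.65892007  0.40611245 -1.06635819] 68.34772558867006
[[   0    0   40   45 1366]
 [   9   11   24   25  434]] [[304.19765739 221.54978038]
 [305.4516129  223.41705069]]
[[ 424.65379135 -380.45486285   99.        ]] [[251.19925342 237.4421846 ]]
```

step_arm --fingers 1.0 --rows '[[[-88.5,-246.7,40],0],[[-88.5,-246.7,40],0],[[-88.5,-246.7,40],0],[[-88.5,-246.7,60],0],[[-88.5,-246.7,67],0],[[-88.5,-246.7,67],0],[[-88.5,-246.7,67],0],[[-88.5,-246.7,67],0],[[-88.5,-246.7,67],0]]'

```text
time: 12.5
tool_pos: [424.7, -377.5, 229.3]
tcp_rot: [180.0, -0.0, 104.6]
ft_force: [0.2, -0.4, 0.8]
finger_gap: 85.1
grip_force: 0.0
```

Run:
```python
from h import *
import pickle
s=r.sense();c=get_calibration("wrist");im=snapshot("wrist");cv2.imwrite("pics/w6.png",im);pickle.dump(c,open("w6.pkl","wb"))
print(s["time"],s["tool_pos"],s["tcp_rot"])
p=proj(c,[[424.5,-379,99]])[0];print(p)
hsv=cv2.cvtColor(im,cv2.COLOR_BGR2HSV);m=((hsv[...,1]<60)&(hsv[...,2]>110)).astype(np.uint8)
n,l,st,ce=cv2.connectedComponentsWithStats(m)
for i in range(1,n):
    if st[i,4]>400: print(st[i],ce[i])
w5=cv2.imread("pics/w5.png")
cv2.imwrite("pics/m6.png",np.vstack([np.hstack([cv2.resize(im,(400,300)),cv2.resize(w5,(400,300))]),np.hstack([cv2.resize(cv2.imread("pics/s5.png")[110:260,200:400],(400,300),interpolation=cv2.INTER_CUBIC),cv2.resize(im[:, :],(400,300))*0])]))
```

```text
12.5 [ 424.69891515 -377.4528576   229.28674858] [ 1.79974542e+02 -3.99611536e-03  1.04608724e+02]
[257.7972224  185.51570122]
[ 118    0   64  263 6901] [147.52209825 110.89218954]
[ 452   17   50  117 1238] [469.0266559  69.9095315]
[490  36  22  91 458] [498.28165939  83.25545852]
[ 221  149   67   68 3138] [252.08094328 182.59145953]
[ 294  244   53   49 1684] [319.38539192 270.5956057 ]
[297 314  25  42 521] [308.35892514 329.3243762 ]
[183 326  45  32 796] [202.71231156 339.72110553]
```

View pics/m6.png

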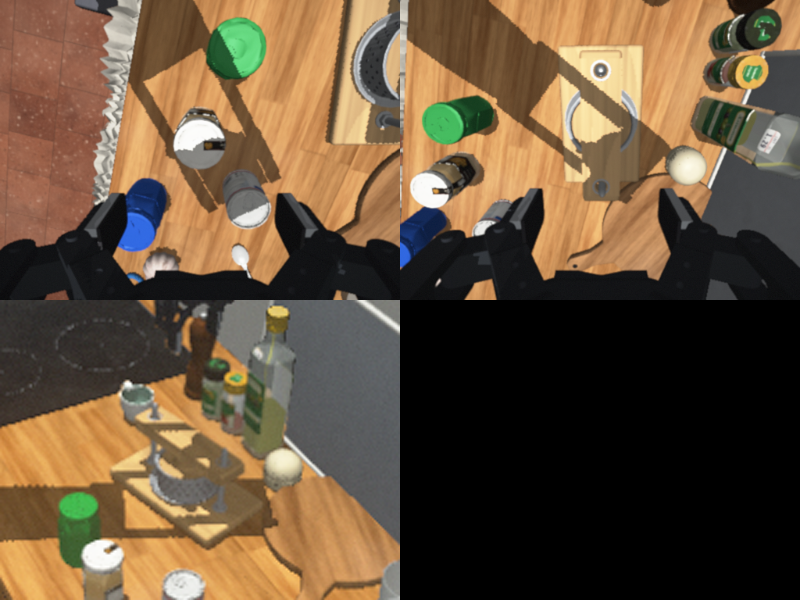

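The beam lies on both posts (right-hand and lower panels). The jar lid is at wrist pixel (255,182.5). I compute the reach and check the fingers' clearance to the tin.

Run:
```python
from h import *
import pickle
c=pickle.load(open("w6.pkl","rb"))
J=at_z(c,[(255,182.5)],99);T=at_z(c,[(319.5,269)],72);G=at_z(c,[(303,61)],99)
for n,P in(("jar",J),("tin",T),("green",G)):print(n,P.round(1),"tool",local(P).round(1))
w=pickle.load(open("w5.pkl","rb"));H=at_z(w,[((600-400)*1.28,69*1.28)],116);print(H)
```

```text
jar [[ 421.6 -377.    99. ]] tool [[  1.3  -3.2 130.5]]
tin [[ 508.6 -455.4   72. ]] tool [[-96.5  61.1 157.6]]
green [[ 432.9 -275.9   99. ]] tool [[ 96.3  33.3 130.5]]
[[ 619.30062457 -156.63870276  116.        ]]
```

step_arm --rows '[[[0.5,-2.7,30],0],[[0.5,-2.7,70],0],[[0.5,-2.7,105],0],[[0.5,-2.7,135],0],[[0.5,-2.7,158],0],[[0.5,-2.7,172],0],[[0.5,-2.7,179],0],[[0.5,-2.7,179],0],[[0.5,-2.7,179],0]]'

```text
time: 13.45
tool_pos: [422.0, -378.8, 51.5]
tcp_rot: [179.9, 0.1, 104.6]
ft_force: [0.3, 0.7, -0.1]
finger_gap: 85.4
grip_force: 0.0
```

step_arm --fingers 0.4 --squeeze 45 --rows '[[[0,0,0],0],[[0,0,0],0],[[0,0,0],0],[[0,0,0],0],[[0,0,0],0],[[0,0,0],0],[[0,0,0],0],[[0,0,0],0]]'

```text
time: 14.25
tool_pos: [422.1, -379.1, 52.2]
tcp_rot: [179.9, 0.1, 104.6]
ft_force: [0.6, 2.2, 8.3]
finger_gap: 59.5
grip_force: 46.2
```

step_arm --rows '[[[0,0,-3],0],[[0,0,-10],0],[[0,0,-25],0],[[0,0,-50],0],[[0,0,-80],0],[[0,0,-115],0],[[0,0,-150],0],[[0,0,-175],0],[[0,0,-185],0],[[0,0,-185],0]]'

```text
time: 15.25
tool_pos: [421.6, -378.9, 237.4]
tcp_rot: [179.9, 0.2, 104.6]
ft_force: [0.9, 0.5, -5.4]
finger_gap: 59.4
grip_force: 48.6
```

Run:
```python
from h import *
import pickle
s=r.sense();c=get_calibration("wrist");im=snapshot("wrist");cv2.imwrite("pics/w7.png",im);pickle.dump(c,open("w7.pkl","wb"))
print(s["time"],s["tool_pos"],s["tcp_rot"],s["ft_force"],local([639.8,-230,260]))
sd=snapshot("side");cv2.imwrite("pics/s7.png",sd)
```

```text
15.25 [ 421.64871276 -378.93097049  237.41132588] [179.89992666   0.18781394 104.55384833] [ 0.89856826  0.52744366 -5.39683479] [[ 88.50557421 249.03700802 -24.8047729 ]]
```

step_arm --rows '[[[3,8,0],0],[[10,28,0],0],[[20,56,0],0],[[30,86,0],0],[[41,116,0],0],[[51,146,0],0],[[61,175,0],0],[[70,201,0],0],[[78,223,0],0],[[84,239,0],0],[[87,247,0],0],[[87.5,249,0],0]]'

```text
time: 16.55
tool_pos: [640.2, -229.7, 233.2]
tcp_rot: [-179.9, -0.1, 104.6]
ft_force: [0.9, 0.3, -3.4]
finger_gap: 59.1
grip_force: 48.7
```

step_arm --rows '[[[0,0,0],0],[[0,0,5],0],[[0,0,15],0],[[0,0,28],0],[[0,0,41],0],[[0,0,51],0],[[0,0,58],0],[[0,0,62],0],[[0,0,62],0]]'

```text
time: 17.45
tool_pos: [639.8, -230.8, 172.3]
tcp_rot: [-180.0, -0.0, 104.6]
ft_force: [0.0, -0.6, -3.7]
finger_gap: 59.4
grip_force: 48.6
```

Run:
```python
from h import *
s=r.sense();print(s["time"],s["tool_pos"],s["tcp_rot"],s["ft_force"],local([639.8,-230,168.5]))
```

```text
17.45 [ 639.75983782 -230.7788168   172.30313901] [-1.79950021e+02 -3.75506540e-02  1.04564190e+02] [ 0.00996198 -0.5605232  -3.66117759] [[0.74119868 0.23803421 3.8034194 ]]
```

step_arm --rows '[[[0,0,0.7],0],[[0,0,1.4],0],[[0,0,2.1],0],[[0,0,2.8],0],[[0,0,2.8],0]]'

```text
time: 17.95
tool_pos: [640.0, -230.9, 170.3]
tcp_rot: [-180.0, 0.0, 104.6]
ft_force: [-0.0, -0.0, -4.8]
finger_gap: 59.2
grip_force: 48.7
```

step_arm --rows '[[[0,0,0.5],0],[[0,0,1],0],[[0,0,1],0]]'

```text
time: 18.25
tool_pos: [640.0, -230.9, 169.2]
tcp_rot: [-180.0, -0.0, 104.6]
ft_force: [0.4, -0.0, -5.0]
finger_gap: 59.1
grip_force: 48.7
```

step_arm --rows '[[[0,0,0.5],0],[[0,0,0.5],0]]'

```text
time: 18.45
tool_pos: [640.0, -231.0, 168.8]
tcp_rot: [-180.0, 0.0, 104.6]
ft_force: [0.8, 1.0, -5.5]
finger_gap: 59.6
grip_force: 48.7
```

step_arm --rows '[[[0,0,0.5],0],[[0,0,0.5],0]]'

```text
time: 18.65
tool_pos: [640.1, -230.9, 168.3]
tcp_rot: [180.0, 0.0, 104.6]
ft_force: [0.8, -0.3, -4.9]
finger_gap: 59.1
grip_force: 48.7
```

step_arm --rows '[[[0,0,0.5],0],[[0,0,0.5],0]]'

```text
time: 18.85
tool_pos: [640.1, -231.0, 168.2]
tcp_rot: [180.0, 0.0, 104.6]
ft_force: [-1.8, 0.5, -1.6]
finger_gap: 59.0
grip_force: 48.8
```

step_arm --rows '[[[0,0,0.3],0],[[0,0,0.3],0]]'

```text
time: 19.05
tool_pos: [640.1, -231.0, 168.2]
tcp_rot: [180.0, 0.0, 104.6]
ft_force: [-2.4, 0.8, 1.8]
finger_gap: 59.3
grip_force: 49.2
```

step_arm --fingers 1.0 --rows '[[[0,0,0],0],[[0,0,0],0],[[0,0,0],0],[[0,0,0],0],[[0,0,0],0],[[0,0,0],0]]'

```text
time: 19.65
tool_pos: [640.1, -230.9, 167.5]
tcp_rot: [180.0, 0.0, 104.6]
ft_force: [0.4, 1.7, 0.3]
finger_gap: 85.3
grip_force: 0.0
```

step_arm --rows '[[[0,0,-5],0],[[0,0,-15],0],[[0,0,-35],0],[[0,0,-65],0],[[0,0,-100],0],[[0,0,-135],0],[[0,0,-155],0],[[0,0,-155],0],[[0,0,-155],0]]'

```text
time: 20.55
tool_pos: [640.3, -231.0, 323.5]
tcp_rot: [179.9, 0.1, 104.6]
ft_force: [0.1, -0.5, -0.6]
finger_gap: 85.4
grip_force: 0.0
```

Run:
```python
from h import *
s=r.sense();c=get_calibration("wrist");im=snapshot("wrist");sd=snapshot("side");t=snapshot("top")
for n,i in(("w8",im),("s8",sd),("t8",t)):cv2.imwrite(f"pics/{n}.png",i)
print(s["time"],s["tool_pos"],s["ft_force"])
ct=get_calibration("top");cs=get_calibration("side")
L=np.array([[639.8,-230,215.]])
for cc,i,w in((c,im,70),(cs,sd,25),(ct,t,25)):
    p=proj(cc,L)[0].astype(int);hsv=cv2.cvtColor(i,cv2.COLOR_BGR2HSV);y0=max(p[1]-w,0);x0=max(p[0]-w,0)
    m=((hsv[...,1]<60)&(hsv[...,2]>110)).astype(np.uint8)[y0:p[1]+w,x0:p[0]+w]
    n,l,st,ce=cv2.connectedComponentsWithStats(m);k=1+st[1:,4].argmax();bb=st[k]+[x0,y0,0,0,0]
    print(p,bb,at_z(cc,[(bb[0]+bb[2]/2-.5,bb[1]+bb[3]/2-.5)],215).round(1))
```

```text
20.55 [ 640.32057042 -231.03593195  323.52049695] [ 0.14575975 -0.53077057 -0.58571735]
[258 189] [ 214  119   78  107 4106] [[ 632.  -217.3  215. ]]
[294 152] [286 148  25  14 216] [[ 644.3 -240.8  215. ]]
[243 121] [221  96  40  50 756] [[ 640.8 -224.2  215. ]]
```

Run:
```python
from h import *
c=get_calibration("wrist");im=cv2.imread("pics/w8.png");g=cv2.GaussianBlur(cv2.cvtColor(im,cv2.COLOR_BGR2GRAY),(5,5),1)
p=proj(c,[[639.8,-230,215.]])[0];ex=325*28.5/(c["eye"][2]-215)
C=cv2.HoughCircles(g,cv2.HOUGH_GRADIENT,1,10,param1=80,param2=18,minRadius=int(ex*.88),maxRadius=int(ex*1.12))[0]
C=C[np.hypot(*(C[:,:2]-p).T)<50][:4];print(p,ex,C,at_z(c,C[:,:2],215).round(1))
# side view change around the jar, and bystanders unchanged
a=cv2.imread("pics/side0.png").astype(int);b=cv2.imread("pics/s8.png").astype(int);cs=get_calibration("side")
for n,P in(("tin",[508.6,-455.4,40]),("green",[433,-276,50]),("mug",[655,-50,25]),("oldjar",[422,-378,50])):
    x,y=proj(cs,[P])[0].astype(int);print(n,x,y,np.abs(a-b)[y-12:y+12,x-12:x+12].mean().round(1))
x,y=proj(cs,[[639.8,-230,116.]])[0];print("beam mid",x,y,"lid",proj(cs,[[639.8,-230,215.]])[0])
sd=cv2.imread("pics/s8.png");
for yy in range(140,205,6): print(yy,[tuple(int(v) for v in sd[yy,xx]) for xx in range(270,322,8)])
```

```text
[259.72348308 192.23434097] 39.06153666164135 [[257.5 190.5  34.6]
 [257.5 154.5  38. ]] [[ 637.8 -229.1  215. ]
 [ 630.8 -202.2  215. ]]
tin 290 260 6.4
green 238 225 24.3
mug 269 169 17.9
oldjar 250 249 61.2
beam mid 293.20030072013765 179.48129210909508 lid [294.82352596 152.96899162]
140 [(52, 56, 58), (46, 49, 55), (43, 46, 53), (50, 58, 72), (39, 51, 66), (51, 73, 65), (70, 134, 192)]
146 [(44, 49, 57), (46, 50, 54), (48, 51, 58), (39, 52, 74), (45, 48, 56), (40, 50, 50), (76, 168, 202)]
152 [(170, 180, 177), (66, 130, 194), (176, 201, 221), (163, 169, 167), (122, 127, 130), (102, 124, 117), (64, 156, 205)]
158 [(107, 123, 103), (80, 148, 218), (97, 133, 166), (133, 139, 141), (126, 129, 133), (96, 119, 122), (142, 150, 149)]
164 [(129, 133, 136), (113, 131, 148), (91, 109, 121), (90, 133, 153), (74, 114, 137), (74, 96, 88), (139, 144, 142)]
170 [(114, 169, 210), (138, 186, 221), (72, 92, 102), (76, 117, 142), (93, 100, 104), (70, 84, 106), (77, 88, 123)]
176 [(80, 136, 184), (68, 98, 124), (89, 112, 126), (86, 118, 141), (103, 113, 116), (97, 164, 221), (75, 97, 114)]
182 [(84, 156, 218), (103, 138, 162), (83, 107, 124), (99, 123, 137), (91, 110, 124), (89, 152, 206), (86, 152, 211)]
188 [(136, 210, 241), (178, 177, 172), (63, 90, 115), (62, 93, 113), (65, 97, 120), (80, 93, 104), (81, 131, 173)]
194 [(129, 198, 234), (96, 100, 103), (120, 185, 223), (71, 104, 126), (63, 91, 115), (70, 96, 118), (67, 97, 124)]
200 [(135, 203, 238), (151, 151, 150), (97, 100, 104), (100, 104, 109), (89, 91, 93), (60, 92, 114), (58, 101, 140)]
```

The lid is where an upright jar on the beam's middle should be: about 2 mm off in the wrist view, and at (294,152) in the side view. The arm is clear, so I hand in.

```bash
python3 -c "
from bench import r
print(r.hand_in())"
```

```text
the job is handed in; nothing more can be done
None
```

I handed the job in at about 20.6 s: the beam is seated over both posts on the knob, and the jar is upright on its middle, with the lid measured about 2 mm off centre. I never touched the tin or the mug, and no verdict came back.

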